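# Pull the appliance cupboard's sash down with the hook pole

### The arm

A 7-joint arm with a two-finger parallel gripper is mounted at the origin on a cart in front of the work surface, level with it; the furniture and walls round the work are solid. World frame = base frame: x ahead of the robot, y to its left, z up, the work surface at z = 0. Lengths are in mm, angles in rad, forces in N, time in s.
With the tool pointing down it reaches from about 425 to 875 mm from the base axis. Payload 4.7 kg.
Tool frame: the origin (TCP) lies on the centre line of the jaws, within the pads' length; the fingertips stand 17 mm ahead of it and the grasp point (between the pads) lies 2 mm behind it; z points along the fingers, y is the line along which they close (so a half turn about z gives the same grasp; the last joint's range is limited). The gripper opens to 85 mm and grips with 20 to 120 N. Pads are 22 mm wide; open, the fingers measure 114 mm over their backs; the gripper's body (76 mm by 85 mm) begins 54 mm behind the grasp point. The pads swing forward as they close: fully open they stand 13 mm farther back than shut.
Start: joints at [1.135, 0.321, -0.07, 1.45, 0.023, 1.371, -0.057], TCP at [282.595, -585.374, 248.349] pointing down, gripper open.
Joint ranges: [-2.86, 2.86], [-0.3, 2.09], [-1.38, 1.24], [0.06, 2.45], [-1.56, 4.7], [0.09, 2.05], [-2.69, 2.69]. Speed limits (rad/s): [2.57, 2.57, 3.14, 3.14, 3.14, 3.14, 3.14].

### API

Orientations are given as a 3x3 rotation matrix whose columns are the frame's x, y, z axes.
In Python, from workcell import sense, get_image, camera_model, ticket, recognise gives the robot as it stands. The module is installed in compiled form; this text tells all that it offers.
- The arm moves only by the shell command python3 -m creep 'ROWS' [OPENING] [FORCE]. ROWS is text: rows parted by semicolons, each of 4 numbers parted by spaces: the shift along the tool's x, y, z in m, then the turn about the tool's z in rad. In form: dx dy dz roll; .... A call has exactly 10 rows; each row shifts and turns the commanded pose from where the row before left it, along the tool's axes as they then stand; what a row does not reach is not made up. A row lasts 1/10 s, in which the tool goes at most 50 mm and 8.59 degrees, less where a joint would pass 70% of its speed; a pose out of reach is approached as far as the arm can. A call with a gripper value outside its range is refused whole. OPENING is the opening, from 0 (shut) to 1 (fully open), set as the call begins (- or left out, the last holds). The fingers move at their own pace and stop on an object; FORCE is the grip in N (left out, the last holds). Time passes only in rows, so rows that do not move let the fingers close, or fill a call up. It gives the time, the measured TCP pose, the force, the opening and the grip force at its end, in the units of the state.
- sense(): the state, without advancing time (a new reading comes with each control period).
- get_image(name): name is "side" or "top"; returns the picture (480x640x3 uint8, red, green, blue); there is no depth.
- camera_model(name): a dict with "camera_matrix" (3x3 intrinsics, pixels), "distortion" ([k1, k2, p1, p2, k3] as OpenCV has them; the pictures are not rectified), "extrinsics" (4x4, takes a point from world to camera coordinates). Camera axes: x right, y down, z forward; pixel columns grow to the right and rows downward; lengths in mm; the calibration is good to about 2 mm. A picture is of the moment at which its call begins. camera_model takes no time and is no camera call.
- ticket.sign_off(): hands the job in; it is judged then, once.
Trained networks look in the newest picture that a camera, given by its name, has taken for a name from the list of things; names that differ only in an ending like _2 or _b are one class to them, and where a whole thing is asked for, a point or a joint stands for the part that bears it (a point fixed in the world has none). Each returns a list of dicts, best first, with "score" (0 to 1); they miss things now and then, are a little off and sometimes report something else, mostly with a low value. They report only what shows in the picture. A call takes as long as a camera call. They do not tell look-alikes from the thing itself.
- recognise(label, camera): "rect" ([left, top, right, bottom] in pixels, round what is visible of it).
The state is a dict: "time": time; "joints": joint angles; "joint_vel": joint speeds; "joint_torque": joint torques, N m; "ee_pos": TCP position; "ee_rot": TCP orientation; "contact_force": force on the tool from outside, world axes, zero at the start; "wrist_torque": the same for the moment, N m; "finger_gap": finger opening in mm; "finger_force": force on a finger pad.
Only numpy, scipy, OpenCV 4.12 (cv2) and the standard library are available. Lean on these libraries where they do the work, as an engineer would, in place of code of your own. Each camera call takes 0.05 s, during which the arm holds its last target. There are 200 camera calls.

### The job

Close the toaster cupboard: take the hook pole from the worktop by its cross grip, hook its prong into the brass eye on the raised sash, and pull the sash gently down with the pole until both roller catches snap over and it stays shut by itself. Then unhook the pole and lay it back flat on the worktop. Keep the hand off the sash, do not force the eye, and leave the other things where they are.

Things in the scene. Friction and masses are not known exactly. Their poses are not given: they have to be found in the camera images.
- cupboard: white worktop cupboard with oak top, 400 wide (y) x 280 deep (x) x 565 mm high, fixed; a toaster stands in it. Origin: centre of its underside, on the worktop; x from its front to its back, y across it (robot's left at yaw 0), z up. Front plane at x = -0.140. Opening from the sill (z 0.018) to the head box (z 0.312), into which the sash rises
- sash (a joint): slide of the oak slatted sash, m: 0 raised, larger is lower. Spring-balanced, it runs back up if let go low down; drawing it down takes 1 to 3 N. Its stop and catches are set by hand, so it is shut anywhere from 0.188 to 0.210; only feel tells. About 12 mm before that the catches push back some 3 N more, let go again, then comes the hard stop. Over 20 N is too much for the eye
- eye (a point): centre of the brass eye at mid width of the sash: an upright ring square to the front, its hole along the cupboard's y, 20 mm clear, wire 7 mm thick. Centre 31 mm before the sash's face, 12 mm before the cupboard's front plane, 52 mm above the sash's lower edge; 71 to 93 mm above the worktop when shut. A stem behind the ring joins it to the sash
- pole: short T-shaped hook pole, 0.13 to 0.21 kg, lying flat. Origin: on its underside below the middle of the cross grip; x along the rod to the hook, y along the grip, z up. Flat-sided wooden cross grip 22 mm (x) x 120 (y) x 32 (z). Aluminium rod 13 mm thick, axis at z = 0.0095, from the grip's middle to a 19 mm brass head at x = 0.116 to 0.132, then the hook
- grip (a point): point in the cross grip, pole frame (0, -0.034, 0.016), beside the rod on the prong's side: pinched here across its 22 mm, front to back along the pole's x, the pole does not turn in the fingers under the pull
- hook (a point): middle of the hook's side prong, pole frame (0.150, -0.017, 0.0095), axes as the pole's. The prong, a round brass bar 8 mm thick, leaves the rod's end squarely towards the pole's -y and ends in a 10 mm ball, tip at y = -0.035. With the pole pointing at the cupboard it goes sideways into the eye from the cupboard's +y side, 6 mm play all round
- spice_jar: glass spice jar with red cap, 45 x 106 mm, bystander
- notebook: purple notebook, 148 x 109 x 14 mm, bystander
- glass: drinking glass, 81 x 92 mm, bystander
- garlic: garlic bulb on the blue chopping board, bystander
- mill: small glass pepper mill with grey cap, 44 x 90 mm, bystander
- peeler: white peeler, 170 mm long, on the blue chopping board, bystander
Not all that is in view belongs to the job. Several things look just like the pole: the one meant starts farthest to the robot's left.

How it is judged (in metres and radians):
On the way, in this order (a step that is already met when the one before it is completed fails the run):
1. the hook's prong is in the eye and the sash has been drawn down by it (distance between hook and eye below 0.016 m and value of joint sash above 0.08 m and contact force between pole and sash above 0.5 N), for 0.1 s.
2. the sash is drawn down into its catches with the hook in the eye (value of joint sash above 0.18 m and distance between hook and eye below 0.016 m), for 0.2 s.
3. the pole lies flat on the worktop, clear of the eye (height (world z) of pole below 0.006 m and angle between pole's own z axis and vertical below 0.1 rad and distance between hook and eye above 0.05 m), for 0.1 s.
At the end, for the whole second after the job is handed in: The sash is shut and held by its catches (joint above 0.18 m; uncaught it runs back up) with nothing touching it, and the pole lies still and flat on the worktop (its underside within 6 mm of the worktop, within 0.1 rad of level), its hook at least 50 mm from the eye (all of step 3 and value of joint sash above 0.18 m and height (world z) of pole above -0.006 m and linear speed of pole below 0.02 m/s).
It fails at once if the pole loads the sash or its eye with more than 20 N (contact force between pole and sash above 20 N).
It fails at once if the fingers or the arm touch the sash (contact force between any of the fingers, the arm and sash above 0.5 N).
It fails at once if a bystander is moved more than 20 mm (distance of any of spice_jar, mill, notebook, glass, garlic, peeler from where it was at the start of the episode above 0.02 m).
It also fails if it takes over 61 s, if anything falls off the work surface, if the arm or the gripper's body presses on something with over 40 N, if the wrist force passes 120 N, or if a joint passes its speed limit or range.

## Working session

There is one attempt and no reset: what is moved stays moved. The work goes in short steps, Python scripts to look and compute and a shell command to move; the robot and the scene stay as the last step left them, time stands still between calls to the robot, and variables do not carry over. Pictures are saved under pics/ and viewed, at most 13 in all, crops included, and the job is handed in when it is done.

```bash
mkdir -p pics
cat > h.py <<'E'
import numpy as np, cv2
from workcell import sense, get_image, camera_model, ticket, recognise
def ray(cam,uv):
    m=camera_model(cam);K=np.array(m["camera_matrix"],float);D=np.array(m["distortion"],float);T=np.array(m["extrinsics"],float)
    p=cv2.undistortPoints(np.array([[uv]],float),K,D)[0,0]
    R=T[:3,:3];o=-R.T@T[:3,3];d=R.T@np.array([p[0],p[1],1.]);return o,d/np.linalg.norm(d)
def onz(cam,uv,z):
    o,d=ray(cam,uv);return o+d*(z-o[2])/d[2]
def tri(a,ua,b,ub):
    o1,d1=ray(a,ua);o2,d2=ray(b,ub)
    s=np.linalg.lstsq(np.c_[d1,-d2],o2-o1,rcond=None)[0]
    p,q=o1+s[0]*d1,o2+s[1]*d2;return (p+q)/2,np.linalg.norm(p-q)
def proj(cam,P):
    m=camera_model(cam);T=np.array(m["extrinsics"],float)
    return cv2.projectPoints(np.array(P,float).reshape(-1,3),cv2.Rodrigues(T[:3,:3])[0],T[:3,3],np.array(m["camera_matrix"],float),np.array(m["distortion"],float))[0][:,0]
def save(cam,n,box=None,f=1):
    im=get_image(cam)[:,:,::-1]
    if box: im=im[box[1]:box[3],box[0]:box[2]]
    cv2.imwrite(f"pics/{n}.png",cv2.resize(im,None,fx=f,fy=f,interpolation=cv2.INTER_CUBIC))
E
python3 - <<'E'
from h import *
np.set_printoptions(precision=1,suppress=True)
for c in("top","side"):
    save(c,c+"0"); print(c,ray(c,(320,240)))
    for l in("pole","eye","cupboard","hook","grip","sash","spice_jar","notebook","glass","garlic","mill","peeler"):
        print(l,[(np.round(r["rect"]).tolist(),round(r["score"],2)) for r in recognise(l,c)])
s=sense();print(s["ee_rot"],s["time"])
E
```

```text
top (array([ 389.7,   52.6, 1705.1]), array([ 0.1, -0. , -1. ]))
pole [([269.0, 266.0, 319.0, 306.0], 0.9), ([359.0, 262.0, 403.0, 302.0], 0.89)]
eye [([278.0, 270.0, 318.0, 306.0], 0.65)]
cupboard [([250.0, 202.0, 423.0, 244.0], 0.7)]
hook [([271.0, 267.0, 320.0, 303.0], 0.78), ([360.0, 260.0, 405.0, 306.0], 0.67)]
grip [([356.0, 264.0, 403.0, 310.0], 0.83), ([274.0, 272.0, 317.0, 303.0], 0.81)]
sash []
spice_jar [([430.0, 252.0, 453.0, 269.0], 0.54)]
notebook [([422.0, 273.0, 454.0, 318.0], 0.69), ([431.0, 250.0, 452.0, 270.0], 0.22)]
glass [([192.0, 209.0, 224.0, 231.0], 0.73)]
garlic [([207.0, 274.0, 223.0, 288.0], 0.76)]
mill []
peeler [([180.0, 258.0, 224.0, 270.0], 0.6)]
side (array([  75.6,  954.6, 1091.3]), array([ 0.4, -0.6, -0.7]))
pole [([309.0, 273.0, 377.0, 318.0], 0.89), ([365.0, 230.0, 419.0, 258.0], 0.58)]
eye [([278.0, 153.0, 342.0, 233.0], 0.75), ([163.0, 40.0, 362.0, 305.0], 0.66)]
cupboard [([162.0, 38.0, 359.0, 306.0], 0.98)]
hook [([308.0, 277.0, 376.0, 321.0], 0.94), ([362.0, 226.0, 424.0, 259.0], 0.89), ([278.0, 154.0, 340.0, 236.0], 0.66)]
grip [([362.0, 228.0, 422.0, 256.0], 0.84), ([310.0, 275.0, 376.0, 318.0], 0.61)]
sash [([278.0, 154.0, 340.0, 236.0], 0.56)]
spice_jar [([383.0, 170.0, 400.0, 203.0], 0.58)]
notebook [([398.0, 196.0, 446.0, 222.0], 0.83)]
glass [([198.0, 318.0, 233.0, 366.0], 0.61)]
garlic [([276.0, 364.0, 303.0, 386.0], 0.9)]
mill [([361.0, 176.0, 369.0, 199.0], 0.57)]
peeler [([243.0, 348.0, 276.0, 412.0], 0.93), ([313.0, 274.0, 374.0, 318.0], 0.41)]
[[ 0.9  0.4  0. ]
 [ 0.4 -0.9 -0. ]
 [-0.   0.  -1. ]] 1.3
```

View pics/top0.png

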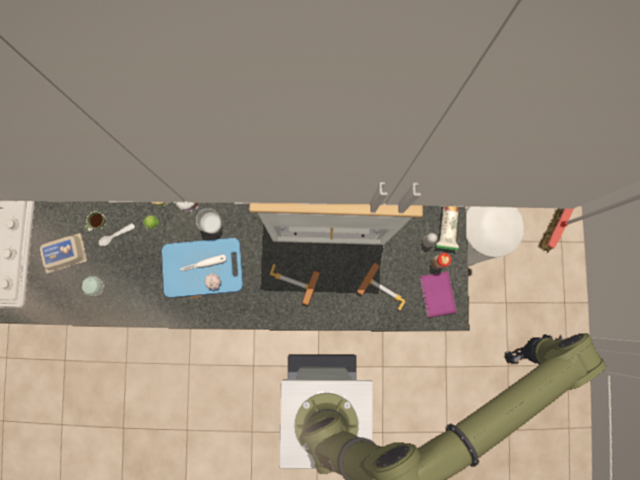

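View pics/side0.png

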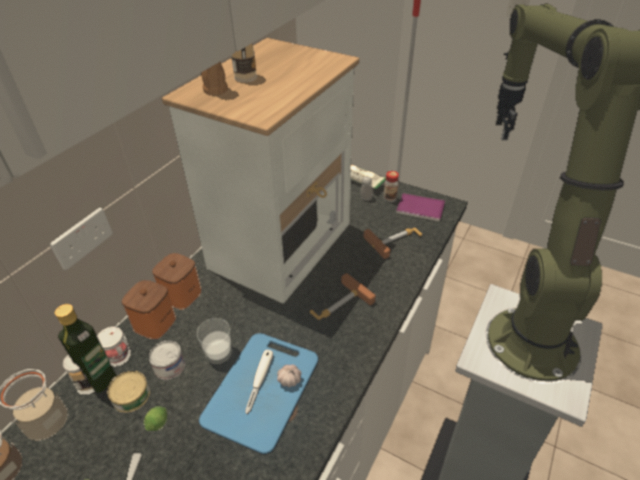

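Two candidates: A at top (295,286) / side (345,297), and B at top (382,285) / side (392,240). World y runs left in the top picture, so A is farther to the robot's left and fits the description. I'll confirm with a crop.

Run:
```python
from h import *
t=get_image("top")[:,:,::-1];s=get_image("side")[:,:,::-1]
a=cv2.resize(t[220:310,250:420],(800,424),interpolation=cv2.INTER_CUBIC)[:, :]
a=cv2.resize(t[258:312,260:330],(400,309),interpolation=cv2.INTER_CUBIC)
b=cv2.resize(t[220:260,300:370],(400,229),interpolation=cv2.INTER_CUBIC)
c=cv2.resize(s[265:325,300:385],(400,282),interpolation=cv2.INTER_CUBIC)
d=cv2.resize(s[150:215,280:360],(400,325),interpolation=cv2.INTER_CUBIC)
L=np.zeros((600,400,3),np.uint8);R=L.copy()
L[:309]=a;L[315:544]=b;R[:282]=c[:282];R[275:600]=d
cv2.imwrite("pics/comp.png",np.hstack([L,R]))
```

```text
(no output)
```

View pics/comp.png

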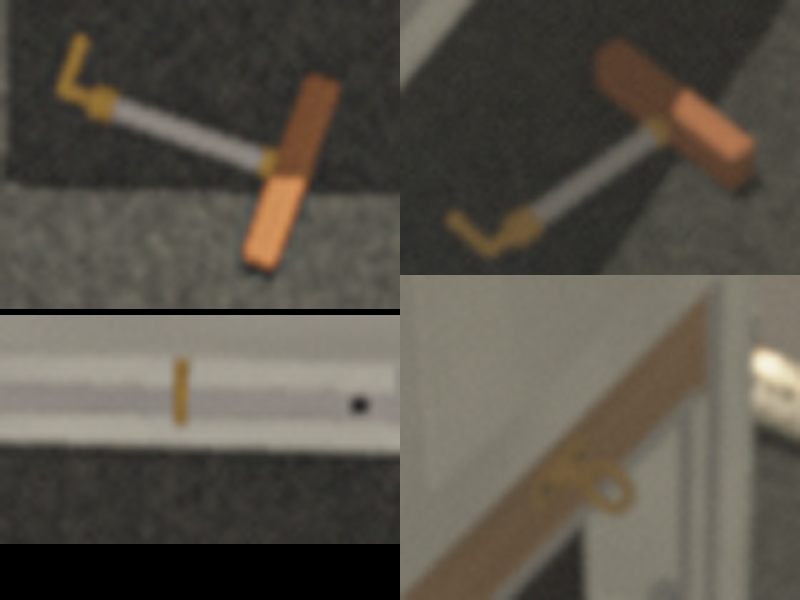

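The crop confirms A: grip top face centre at about (311,288), rod end at (271.6,274), prong pointing to the cupboard side and ending at (274,265). The eye ring is at top (331.5,233) and side (322,193).

Run:
```python
from h import *
np.set_printoptions(precision=2,suppress=True)
t=lambda x,y:((x+.5)/5.714+260-.5,(y+.5)/5.714+258-.5)
gc=onz("top",t(291,172),32);cor=onz("top",t(66,92),9.5);tip=onz("top",t(82,40),9.5);hd=onz("top",t(100,103),14)
print("grip",gc,"corner",cor,"tip",tip,"head",hd,"len",np.linalg.norm((cor-gc)[:2]))
d=(cor-gc)[:2];print("yaw via corner",np.degrees(np.arctan2(*d[::-1])), "prong dir",np.degrees(np.arctan2(*(tip-cor)[:2][::-1]))+90)
for a,b in(((322,78),(260,265)),((339,85),(276,270)),((306,75),(245,258))):
    p,q=onz("top",t(*a),32),onz("top",t(*b),32);print("grip axis",p,q,np.degrees(np.arctan2(*(q-p)[:2][::-1]))+90,np.linalg.norm(p-q))
s=lambda x,y:((x-400+.5)/4.706+300-.5,(y+.5)/4.7+265-.5)
print("side grip top ctr",onz("side",s(672,97),32),"corner",onz("side",s(490,250),9.5),"tip",onz("side",s(455,220),9.5))
e2=(300+180/5.714,220+75/5.714); es=(280+212/5,150+213/5)
print("eye",tri("top",e2,"side",es)); print("eye front edge ray",tri("top",(331.5,239.2),"side",(280+230/5,150+218/5)))
# oak front edge
im=get_image("top").astype(int);m=(im[:,:,0]-im[:,:,2]>70)
P=[]
for u in range(255,420,3):
    v=np.where(m[200:220,u])[0]
    if len(v):P.append((u,200+v.max()+.5))
P=np.array(P);W=np.array([onz("top",p,565) for p in P]);k=np.polyfit(W[:,1],W[:,0],1)
print("oak front",W[0],W[-1],"yaw",np.degrees(np.arctan(-k[0])),np.std(W[:,0]-np.polyval(k,W[:,1])))
S=sense();print(S["ee_pos"],S["ee_rot"],S["joints"],S["time"])
```

```text
grip [474.23  60.74  32.  ] corner [523.16 200.95   9.5 ] tip [555.64 191.8    9.5 ] head [516.27 179.38  14.  ] len 148.50446787153152
yaw via corner 70.76490508096687 prong dir 74.27471155337221
grip axis [531.9   42.51  32.  ] [417.67  78.81  32.  ] 252.3667816232434 119.85791505329358
grip axis [527.72  32.05  32.  ] [414.76  69.07  32.  ] 251.85529359718385 118.87351836180358
grip axis [533.62  52.33  32.  ] [421.79  87.98  32.  ] 252.3188472631772 117.37329799641513
side grip top ctr [472.3   62.13  32.  ] corner [520.56 201.38   9.5 ] tip [549.57 191.79   9.5 ]
eye (array([625.15,  -3.99, 263.59]), np.float64(8.948016231181601))
eye front edge ray (array([609.23,  -2.66, 266.03]), np.float64(2.023500769220833))
oak front [630.03 195.48 565.  ] [ 623.25 -199.9   565.  ] yaw -0.9239854085805346 0.7667307939372394
[ 282.6  -585.37  248.33] [[ 0.9   0.43 -0.  ]
 [ 0.43 -0.9  -0.  ]
 [-0.    0.   -1.  ]] [ 1.14  0.32 -0.07  1.45  0.02  1.37 -0.06] 1.45
```

```bash
r=".0237 -.0239 0 0"; python3 -m creep '.0237 -.0239 0 0;.0237 -.0239 0 0;.0237 -.0239 0 0;.0237 -.0239 0 0;.0237 -.0239 0 0;.0237 -.0239 0 0;.0237 -.0239 0 0;.0237 -.0239 0 0;.0237 -.0239 0 0;.0237 -.0239 0 0' 0.7 100 && python3 -m creep '.0237 -.0239 0 0;.0237 -.0239 0 0;.0237 -.0239 0 0;.0237 -.0239 0 0;.0237 -.0239 0 0;.0237 -.0239 0 0;.0237 -.0239 0 0;.0237 -.0239 0 0;.0237 -.0239 0 0;.0237 -.0239 0 0' && python3 -m creep '0 0 0 -.14;0 0 0 -.14;0 0 0 -.14;0 0 0 -.14;0 0 0 -.14;0 0 0 -.14;0 0 0 -.14;0 0 0 -.14;0 0 0 -.14;0 0 0 -.14' && python3 -m creep '0 0 0 -.14;0 0 0 -.14;0 0 0 -.14;0 0 0 -.14;0 0 0 -.14;0 0 0 -.14;0 0 0 -.142;0 0 0 0;0 0 0 0;0 0 0 0'; python3 -c "
from h import *
s=sense();R=s['ee_rot'];R=np.array(R);print(s['ee_pos'],R.round(3),np.round(s['joints'],2));print(R.T@(np.array([506,51,20])-s['ee_pos']),np.degrees(np.arctan2(R[1,1],R[0,1])))"
```

```text
time: 2.45
ee_pos: [392.4, -265.8, 248.6]
ee_rot: [[0.901, 0.435, 0.0], [0.435, -0.901, -0.001], [0.0, 0.001, -1.0]]
contact_force: [0.6, -0.5, -0.1]
finger_gap: 59.7
finger_force: 0.0
time: 3.45
ee_pos: [502.0, 52.4, 248.6]
ee_rot: [[0.901, 0.435, 0.001], [0.435, -0.901, -0.001], [0.001, 0.001, -1.0]]
contact_force: [0.2, 0.2, -0.1]
finger_gap: 59.6
finger_force: 0.0
time: 4.45
ee_pos: [501.6, 51.1, 248.4]
ee_rot: [[-0.281, 0.96, 0.0], [0.96, 0.281, -0.0], [-0.0, 0.0, -1.0]]
contact_force: [-0.9, -0.1, 0.1]
finger_gap: 59.9
finger_force: 0.0
time: 5.45
ee_pos: [501.6, 51.2, 248.3]
ee_rot: [[-0.952, 0.307, 0.0], [0.307, 0.952, -0.0], [-0.0, -0.0, -1.0]]
contact_force: [-1.1, 0.4, -0.3]
finger_gap: 59.8
finger_force: 0.0
[501.60442867  51.15284563 248.32734617] [[-0.952  0.307  0.   ]
 [ 0.307  0.952 -0.   ]
 [-0.    -0.    -1.   ]] [ 0.59  0.05 -0.76  1.78  0.03  1.32  1.08]
[ -4.20822331   1.23203262 228.32760318] 72.11698908339586
```

```bash
python3 -m creep '-.004 .001 .02 0;0 0 .02 0;0 0 .02 0;0 0 .02 0;0 0 .02 0;0 0 .02 0;0 0 .02 0;0 0 .02 0;0 0 .01 0;0 0 0 0'; python3 -c "
from h import *
save('side','s1',(240,200,420,335),4)"
```

```text
time: 6.45
ee_pos: [504.7, 50.8, 77.1]
ee_rot: [[-0.952, 0.306, -0.003], [0.306, 0.952, 0.0], [0.003, -0.001, -1.0]]
contact_force: [0.2, 1.0, 0.1]
finger_gap: 60.5
finger_force: 0.0
```

View pics/s1.png

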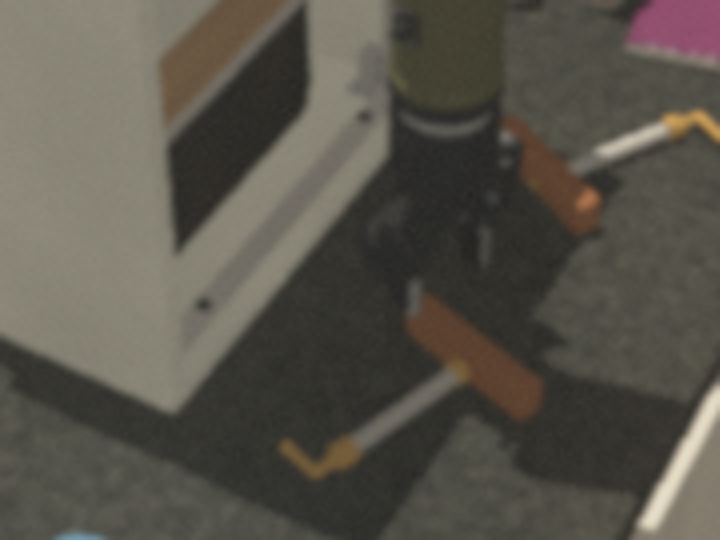

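The open fingers (crop about (415,295) and (485,245)) straddle the prong-side half of grip A at crop (435,320). The cupboard's front-left foot is at full-image (283.8,303). I'll go down and grip.

```bash
python3 -m creep '0 0 .012 0;0 0 .012 0;0 0 .012 0;0 0 .011 0;0 0 .006 0;0 0 .004 0;0 0 0 0;0 0 0 0;0 0 0 0;0 0 0 0' && python3 -m creep '0 0 0 0;0 0 0 0;0 0 0 0;0 0 0 0;0 0 0 0;0 0 0 0;0 0 0 0;0 0 0 0;0 0 0 0;0 0 0 0' 0 100; python3 -c "
from h import *
print(onz('side',(283.6,302.9),0), sense()['joints'])"
```

```text
time: 7.5
ee_pos: [506.1, 50.9, 21.7]
ee_rot: [[-0.952, 0.305, 0.001], [0.305, 0.952, -0.0], [-0.001, 0.0, -1.0]]
contact_force: [0.7, -0.1, -0.4]
finger_gap: 59.9
finger_force: 0.0
time: 8.5
ee_pos: [506.1, 50.8, 21.7]
ee_rot: [[-0.952, 0.305, 0.001], [0.305, 0.952, -0.0], [-0.001, -0.0, -1.0]]
contact_force: [-1.2, -0.5, 5.8]
finger_gap: 20.3
finger_force: 98.1
[638.29042259 195.91658176   0.        ] [ 0.47810058  0.34511949 -0.70528568  2.00419206  0.28674618  0.89007609
  0.88014556]
```

```bash
python3 -m creep '0 0 -.005 0;0 0 -.01 0;0 0 -.02 0;0 0 -.02 0;0 0 -.02 0;.006 -.003 -.02 0;.006 -.003 -.02 0;.006 -.003 -.02 0;.006 -.003 -.02 0;.006 -.003 -.02 0' && python3 -m creep '.006 -.003 -.02 0;.006 -.003 -.02 0;.006 -.003 -.02 0;.006 -.003 -.01 0;.006 -.003 -.008 0;0 0 0 .1;0 0 0 .1;0 0 0 .1;0 0 0 .1;0 0 0 .1' && python3 -m creep '0 0 0 .1;0 0 0 .1;0 0 0 .1;0 0 0 .1;0 0 0 .1;0 0 0 .1;0 0 0 .1;0 0 0 .074;0 0 0 0;0 0 0 0'
python3 - <<'E'
from h import *
np.set_printoptions(precision=2,suppress=True)
s=sense();R=np.array(s["ee_rot"]);print(np.degrees(np.arctan2(R[1,1],R[0,1])),s["joints"])
p=np.array(s["ee_pos"])
h=p+R@np.array([17,150,12.2]);print("hook pred",h, "side",proj("side",h),"top",proj("top",h))
for z in(262,270,281):print(z,proj("side",[624,-4,z]),proj("top",[624,-4,z]))
t=get_image("top")[:,:,::-1];s=get_image("side")[:,:,::-1]
u,v=proj("top",h)[0].astype(int);
A=cv2.resize(t[v-45:v+30,u-30:u+70],(800,600),interpolation=cv2.INTER_CUBIC)[:300] if 0 else cv2.resize(t[v-35:v+20,u-30:u+50],None,fx=5,fy=5,interpolation=cv2.INTER_CUBIC)
u2,v2=map(int,proj("side",h)[0]);print((u-30,v-35),(u2-40,v2-55))
B=cv2.resize(s[v2-55:v2+55,u2-40:u2+40],None,fx=5,fy=5,interpolation=cv2.INTER_CUBIC)
C=np.zeros((550,800,3),np.uint8);C[:A.shape[0],:400]=A;C[:B.shape[0],400:]=B;cv2.imwrite("pics/c2.png",C)
E
```

```text
time: 9.5
ee_pos: [471.9, 46.0, 197.4]
ee_rot: [[-0.953, 0.304, 0.0], [0.304, 0.953, -0.0], [-0.0, -0.0, -1.0]]
contact_force: [-0.3, 0.4, -1.0]
finger_gap: 20.2
finger_force: 97.8
time: 10.5
ee_pos: [438.7, 40.7, 273.6]
ee_rot: [[-0.687, 0.727, -0.002], [0.727, 0.687, 0.0], [0.001, -0.001, -1.0]]
contact_force: [-1.5, -0.1, -1.1]
finger_gap: 20.4
finger_force: 97.7
time: 11.5
ee_pos: [439.0, 40.6, 273.9]
ee_rot: [[0.011, 1.0, -0.001], [1.0, -0.011, -0.0], [-0.0, -0.001, -1.0]]
contact_force: [-0.5, 1.3, -1.8]
finger_gap: 20.2
finger_force: 97.8
-0.643879691684809 [ 0.79 -0.16 -0.83  1.87 -0.12  1.38 -0.03]
hook pred [589.12  55.9  261.51] side [[321.62 208.88]] top [[312.29 246.02]]
262 [[321.16 192.93]] [[332.05 234.93]]
270 [[321.13 190.58]] [[332.15 234.51]]
281 [[321.07 187.32]] [[332.3  233.93]]
(np.int64(282), np.int64(211)) (281, 153)
```

View pics/c2.png

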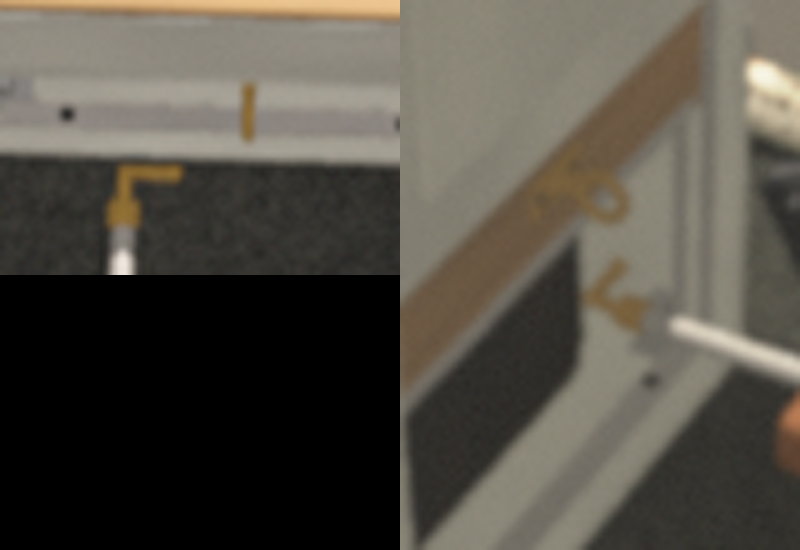

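Crop: the ring centre is at about side (322,192.4) and top (331.8,233.2). The prong middle is at side (322.4,209) and top (312.6,245.6), within half a pixel of the prediction.

Run:
```python
from h import *
from scipy.optimize import least_squares
np.set_printoptions(precision=2,suppress=True)
h=np.array([589.12,55.9,261.5]);ph=np.r_[proj("side",h)[0],proj("top",h)[0]]
d=np.array([-.4,-16.6,19.2,-12.4])
f=lambda p:np.r_[proj("side",p)[0],proj("top",p)[0]]-ph-d
r=least_squares(f,h);print(r.x,r.fun)
for e in np.eye(3)*10:print(f(r.x+e)-f(r.x))
# jar/ring fit in current side picture: brass mask near ring
im=get_image("side").astype(int)[185:203,308:332];b=im[:,:,0]-im[:,:,2];print(b)
```

```text
[625.42  -3.11 264.62] [-0.69 -0.1   0.3   0.71]
[-3.17 -1.03  0.02 -3.23]
[-1.79  1.94 -3.28 -0.04]
[-0.05 -2.95  0.13 -0.53]
[[23 26 33 42 48 53 51 43 42 41 40 40 41 40 40 40 38 32 24 18 16 16 16 19]
 [28 33 42 50 52 54 49 42 40 42 42 42 42 43 40 39 32 25 17 15 16 17 19 19]
 [35 42 49 53 55 54 53 47 46 48 49 50 52 51 46 38 27 19 16 15 18 18 18 18]
 [41 48 54 58 57 57 55 53 53 53 54 55 56 54 53 46 31 19 16 17 19 19 19 21]
 [48 53 56 57 57 57 56 54 55 54 53 50 50 49 52 51 41 28 20 19 18 18 18 18]
 [51 52 53 56 56 57 56 56 59 55 52 42 39 35 40 47 47 38 25 20 19 19 18 20]
 [47 47 50 53 52 50 50 53 55 53 49 37 27 23 26 36 49 46 32 22 20 19 19 19]
 [42 38 42 49 47 46 44 47 52 53 48 36 24 18 19 29 43 48 37 25 20 20 20 19]
 [40 39 42 43 42 40 39 42 47 53 52 41 26 18 17 24 37 49 39 27 21 18 19 20]
 [49 44 42 42 41 39 40 40 42 47 54 51 38 27 23 29 39 48 40 26 20 18 19 20]
 [51 46 39 40 39 39 39 37 33 33 42 51 50 45 39 40 47 47 35 23 18 18 19 18]
 [48 43 40 39 40 39 37 30 24 22 28 38 46 50 48 48 47 37 29 21 19 20 18 20]
 [41 41 38 39 39 36 30 24 17 16 19 23 31 36 39 39 35 28 22 19 18 18 19 19]
 [39 39 39 40 36 31 23 16 15 16 17 19 22 25 25 25 25 22 18 19 19 18 18 18]
 [37 38 40 36 29 23 18 15 13 15 19 18 18 19 19 20 18 19 19 18 20 18 18 18]
 [39 40 36 31 23 17 14 13 13 16 17 18 19 18 19 18 20 18 19 20 18 19 18 19]
 [39 36 31 22 17 13 12 10 12 15 18 18 18 19 18 18 18 19 18 18 19 19 19 18]
 [36 31 24 17 13 12  9  9 11 16 19 19 18 19 19 19 19 19 19 18 18 19 18 19]]
```

```bash
python3 -m creep '0 .005 -.001 0;0 .006 -.001 0;0 .008 0 0;0 .008 0 0;0 .0084 0 0;-.008 0 0 0;-.008 0 0 0;-.008 0 0 0;0 0 0 0;0 0 0 0'
python3 - <<'E'
from h import *
np.set_printoptions(precision=2,suppress=True)
s=sense();R=np.array(s["ee_rot"]);p=np.array(s["ee_pos"])
h=p+R@np.array([17,150,12.2]);print("hook",h,"side",proj("side",h),"top",proj("top",h))
t=get_image("top")[:,:,::-1];s=get_image("side")[:,:,::-1]
A=cv2.resize(t[211:261,290:350],None,fx=6.66,fy=6.66,interpolation=cv2.INTER_CUBIC)
B=cv2.resize(s[170:220,300:340],None,fx=10,fy=10,interpolation=cv2.INTER_CUBIC)
C=np.zeros((500,800,3),np.uint8);C[:A.shape[0],:A.shape[1]]=A;C[:,400:]=B;cv2.imwrite("pics/c3.png",C)
E
```

```text
time: 12.65
ee_pos: [474.3, 15.8, 276.3]
ee_rot: [[0.014, 1.0, 0.0], [1.0, -0.014, -0.0], [-0.0, 0.0, -1.0]]
contact_force: [0.1, 0.2, -1.3]
finger_gap: 20.4
finger_force: 97.9
hook [624.55  30.71 264.14] side [[314.69 199.07]] top [[320.7 234.5]]
```

View pics/c3.png

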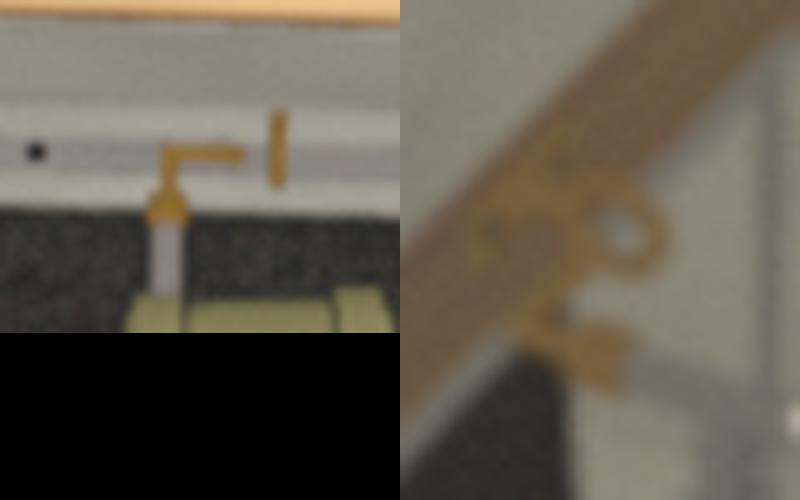

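The prong (top crop row 153) is level with the ring centre (about row 149). In the side crop its path leads to the hole at (622,228), within about 1 px. I'll slide it in slowly.

```bash
python3 -m creep '-.004 0 0 0;-.004 0 0 0;-.004 0 0 0;-.004 0 0 0;-.003 0 0 0;-.003 0 0 0;0 0 0 0;0 0 0 0;0 0 0 0;0 0 0 0'; python3 -c "
from workcell import sense
s=sense();print(s['contact_force'],s['wrist_torque'],s['ee_pos'])"
```

```text
time: 13.75
ee_pos: [474.3, -5.6, 276.3]
ee_rot: [[0.013, 1.0, 0.0], [1.0, -0.013, -0.0], [-0.0, 0.0, -1.0]]
contact_force: [0.3, 0.1, -0.8]
finger_gap: 20.6
finger_force: 97.9
[ 0.26614849  0.09200753 -0.77801801] [-0.06110537  0.10225545  0.02596134] [474.25113678  -5.58075598 276.31726403]
```

```bash
python3 -m creep '-.003 0 0 0;-.003 0 0 0;-.003 0 0 0;-.003 0 0 0;-.001 0 0 0;0 0 0 0;0 0 0 0;0 0 0 0;0 0 0 0;0 0 0 0'
python3 - <<'E'
from h import *
s=sense();print(s['contact_force'],s['wrist_torque'])
t=get_image("top")[:,:,::-1];s=get_image("side")[:,:,::-1]
A=cv2.resize(t[211:261,290:350],None,fx=6.66,fy=6.66,interpolation=cv2.INTER_CUBIC)
B=cv2.resize(s[170:220,300:340],None,fx=10,fy=10,interpolation=cv2.INTER_CUBIC)
C=np.zeros((500,800,3),np.uint8);C[:A.shape[0],:A.shape[1]]=A;C[:,400:]=B;cv2.imwrite("pics/c4.png",C)
E
```

```text
time: 14.75
ee_pos: [474.1, -18.7, 276.3]
ee_rot: [[0.013, 1.0, 0.0], [1.0, -0.013, -0.0], [-0.0, 0.0, -1.0]]
contact_force: [0.0, 0.3, -1.2]
finger_gap: 20.2
finger_force: 97.9
[ 0.00397977  0.28421764 -1.1805586 ] [-0.05631767  0.02561359 -0.01715288]
```

View pics/c4.png

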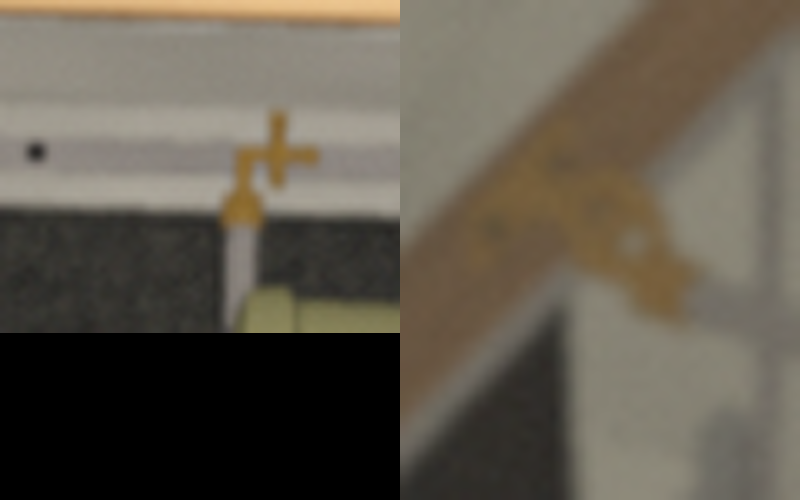

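The prong is through the ring in both views: top (280,155), with the ball beyond it at (317,155). I'll draw down.

```bash
python3 -m creep '0 0 .002 0;0 0 .003 0;0 0 .003 0;0 0 .004 0;0 0 .004 0;0 0 .004 0;0 0 .004 0;0 0 .004 0;0 0 .004 0;0 0 .004 0' && python3 -m creep '0 0 .005 0;0 0 .005 0;0 0 .005 0;0 0 .005 0;0 0 .005 0;0 0 .005 0;0 0 .005 0;0 0 .005 0;0 0 .005 0;0 0 .005 0'
python3 - <<'E'
from h import *
s=sense();print(s['contact_force'],s['wrist_torque'],s["joints"])
print([r for c in("side",) if get_image(c) is not None for r in recognise("eye",c)])
E
```

```text
time: 15.85
ee_pos: [474.2, -18.8, 240.0]
ee_rot: [[0.013, 1.0, 0.0], [1.0, -0.013, -0.0], [-0.0, 0.0, -1.0]]
contact_force: [-0.4, 0.3, 0.5]
finger_gap: 20.4
finger_force: 98.1
time: 16.85
ee_pos: [474.1, -18.8, 189.9]
ee_rot: [[0.013, 1.0, 0.0], [1.0, -0.013, -0.0], [-0.0, 0.0, -1.0]]
contact_force: [0.7, 0.1, 1.3]
finger_gap: 20.4
finger_force: 98.2
[0.65419384 0.10991034 1.25532678] [-0.04889081 -0.46441703 -0.0028693 ] [ 0.8164913   0.020266   -0.83117205  1.92434966  0.01611955  1.20346162
 -0.0333444 ]
[{'rect': [277.9, 156.5, 340.7, 255.1], 'score': 0.88}, {'rect': [160.4, 36.6, 359.0, 303.8], 'score': 0.6}]
```

```bash
python3 -m creep '0 0 .007 0;0 0 .007 0;0 0 .007 0;0 0 .007 0;0 0 .007 0;0 0 .006 0;0 0 .006 0;0 0 .006 0;0 0 .006 0;0 0 .006 0' && python3 -m creep '0 0 .001 0;0 0 .001 0;0 0 .001 0;0 0 .001 0;0 0 .001 0;0 0 .001 0;0 0 .001 0;0 0 .001 0;0 0 .001 0;0 0 .001 0'
python3 - <<'E'
from workcell import sense
s=sense();print(s['contact_force'],s['wrist_torque'])
E
```

```text
time: 17.95
ee_pos: [474.2, -18.8, 124.9]
ee_rot: [[0.013, 1.0, 0.0], [1.0, -0.013, -0.0], [-0.0, 0.0, -1.0]]
contact_force: [0.8, 0.6, 1.9]
finger_gap: 20.6
finger_force: 98.3
time: 18.95
ee_pos: [474.0, -18.9, 115.2]
ee_rot: [[0.013, 1.0, -0.0], [1.0, -0.013, -0.0], [-0.0, -0.0, -1.0]]
contact_force: [-1.6, -0.5, 0.7]
finger_gap: 20.3
finger_force: 98.3
[-1.58701301 -0.47924391  0.70658188] [0.00251496 0.07491773 0.06368384]
```

Run:
```python
from h import *
s=sense();R=np.array(s["ee_rot"]);p=np.array(s["ee_pos"]);h=p+R@np.array([17,150,12.2]);u,v=map(int,proj("side",h)[0]);print(h,u,v,s['wrist_torque'])
save("side","c5",(u-40,v-40,u+40,v+30),8)
print(sense()['wrist_torque'],sense()['contact_force'],sense()['ee_pos'])
```

```text
[624.22881749  -3.81473553 102.96579496] 321 236 [0.00251496 0.07491773 0.06368384]
[ 0.02186695 -0.01900887 -0.01295652] [-0.6995678   0.21521032  0.33425135] [474.04010918 -18.85163625 115.09960658]
```

View pics/c5.png

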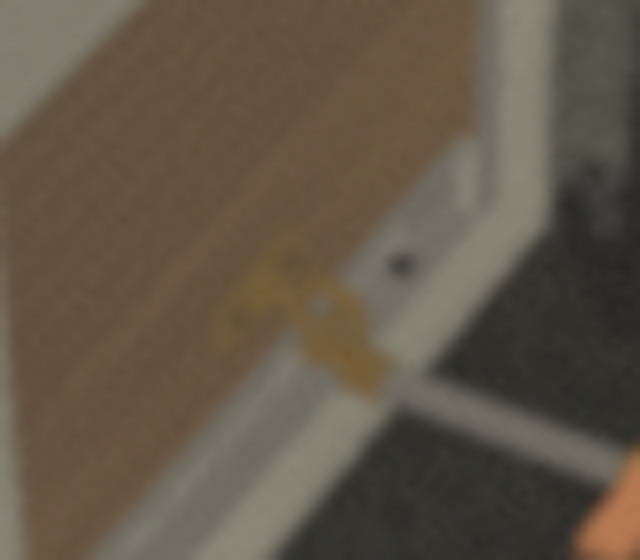

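Still hooked: the prong is in the ring at crop (345,325) and the sash is low. I'll continue in small steps and feel for the catches.

```bash
for i in 1; do python3 -m creep '0 0 .001 0;0 0 .001 0;0 0 .001 0;0 0 .001 0;0 0 .001 0;0 0 0 0;0 0 0 0;0 0 0 0;0 0 0 0;0 0 0 0'; python3 -c "
from workcell import sense
s=sense();print(s['wrist_torque'])"; done; python3 -m creep '0 0 .001 0;0 0 .001 0;0 0 .001 0;0 0 .001 0;0 0 .001 0;0 0 0 0;0 0 0 0;0 0 0 0;0 0 0 0;0 0 0 0'; python3 -c "
from workcell import sense
s=sense();print(s['wrist_torque'])"
```

```text
time: 20.0
ee_pos: [474.1, -18.9, 110.3]
ee_rot: [[0.013, 1.0, 0.0], [1.0, -0.013, -0.0], [-0.0, 0.0, -1.0]]
contact_force: [-0.7, 0.6, 0.3]
finger_gap: 20.4
finger_force: 98.2
[ 0.00564768 -0.10168015 -0.0274693 ]
time: 21.0
ee_pos: [474.1, -18.9, 105.3]
ee_rot: [[0.013, 1.0, -0.0], [1.0, -0.013, -0.0], [-0.0, -0.0, -1.0]]
contact_force: [-0.4, 0.3, 0.5]
finger_gap: 20.5
finger_force: 98.2
[-0.09992886 -0.20640988 -0.02580164]
```

```bash
python3 -m creep '0 0 .001 0;0 0 .001 0;0 0 .001 0;0 0 .001 0;0 0 0 0;0 0 0 0;0 0 0 0;0 0 0 0;0 0 0 0;0 0 0 0'; python3 -c "
from workcell import sense
s=sense();print(s['wrist_torque'])"; python3 -m creep '0 0 .001 0;0 0 .001 0;0 0 .001 0;0 0 .001 0;0 0 0 0;0 0 0 0;0 0 0 0;0 0 0 0;0 0 0 0;0 0 0 0'; python3 -c "
from workcell import sense
s=sense();print(s['wrist_torque'])"
```

```text
time: 22.0
ee_pos: [474.0, -18.8, 101.3]
ee_rot: [[0.013, 1.0, -0.0], [1.0, -0.013, -0.0], [-0.0, -0.0, -1.0]]
contact_force: [-0.3, -0.1, 1.8]
finger_gap: 20.4
finger_force: 98.2
[-0.02013316 -0.21806379  0.04385209]
time: 23.0
ee_pos: [474.1, -18.8, 97.3]
ee_rot: [[0.013, 1.0, -0.0], [1.0, -0.013, -0.0], [-0.0, -0.0, -1.0]]
contact_force: [-0.4, 0.2, 0.8]
finger_gap: 20.3
finger_force: 98.2
[ 0.00554629 -0.25252916  0.01975681]
```

```bash
python3 -m creep '0 0 .001 0;0 0 .001 0;0 0 .001 0;0 0 .001 0;0 0 0 0;0 0 0 0;0 0 0 0;0 0 0 0;0 0 0 0;0 0 0 0'; python3 -c "
from workcell import sense
s=sense();print(s['wrist_torque'])"; python3 -m creep '0 0 .001 0;0 0 .001 0;0 0 .001 0;0 0 0 0;0 0 0 0;0 0 0 0;0 0 0 0;0 0 0 0;0 0 0 0;0 0 0 0'; python3 -c "
from workcell import sense
s=sense();print(s['wrist_torque'])"
```

```text
time: 24.0
ee_pos: [474.2, -18.8, 93.6]
ee_rot: [[0.013, 1.0, 0.0], [1.0, -0.013, -0.0], [-0.0, 0.0, -1.0]]
contact_force: [-3.1, -0.1, 5.2]
finger_gap: 20.2
finger_force: 98.9
[ 0.05788233 -0.24091432  0.05668054]
time: 25.0
ee_pos: [474.2, -18.9, 90.7]
ee_rot: [[0.013, 1.0, 0.0], [1.0, -0.013, -0.001], [-0.001, 0.0, -1.0]]
contact_force: [-4.7, -0.2, 5.9]
finger_gap: 20.3
finger_force: 99.0
[ 0.06546124 -0.25068325 -0.00792509]
```

```bash
python3 -m creep '0 -.001 0 0;0 -.001 0 0;0 0 0 0;0 0 0 0;0 0 0 0;0 0 0 0;0 0 0 0;0 0 0 0;0 0 0 0;0 0 0 0'
python3 - <<'E'
from h import *
s=sense();print(s['wrist_torque'])
R=np.array(s["ee_rot"]);p=np.array(s["ee_pos"]);h=p+R@np.array([17,150,12.2]);u,v=map(int,proj("side",h)[0]);print(h,u,v)
save("side","c6",(u-30,v-40,u+70,v+35),8)
E
```

```text
time: 26.0
ee_pos: [473.0, -18.8, 90.7]
ee_rot: [[0.013, 1.0, 0.002], [1.0, -0.013, -0.0], [-0.0, 0.002, -1.0]]
contact_force: [4.5, 0.1, 4.8]
finger_gap: 20.4
finger_force: 98.7
[ 0.10541018 -1.86313601 -0.02841725]
[623.28255914  -3.72527988  78.86774366] 322 242
```

View pics/c6.png

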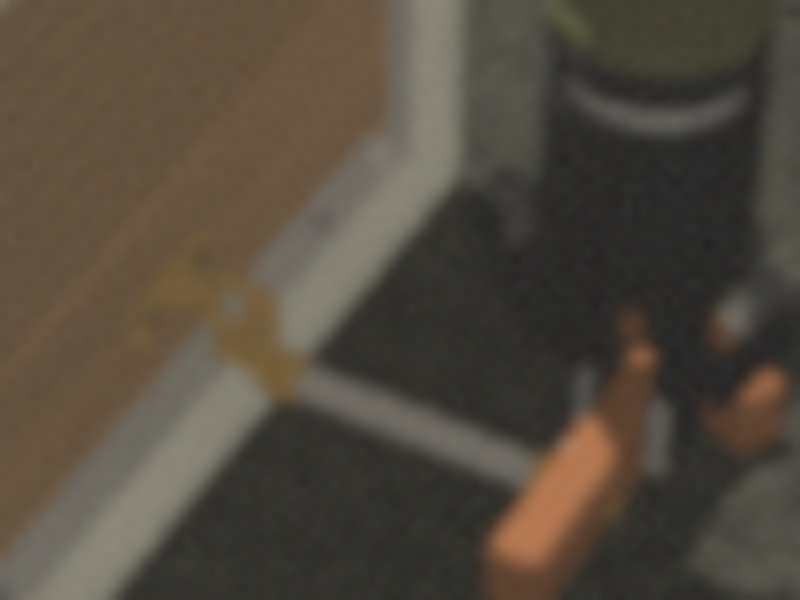

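```bash
python3 -m creep '0 .001 0 0;0 0 .001 0;0 0 .001 0;0 0 .001 0;0 0 0 0;0 0 0 0;0 0 0 0;0 0 0 0;0 0 0 0;0 0 0 0'; python3 -c "
from workcell import sense
s=sense();print(s['wrist_torque'])"
```

```text
time: 27.05
ee_pos: [473.0, -18.8, 87.3]
ee_rot: [[0.013, 1.0, -0.0], [1.0, -0.013, -0.0], [-0.0, -0.0, -1.0]]
contact_force: [3.1, -0.4, 3.8]
finger_gap: 20.2
finger_force: 98.7
[ 0.11180852 -1.49824347 -0.05178616]
```

```bash
python3 -m creep '0 0 .001 0;0 0 .001 0;0 0 0 0;0 0 0 0;0 0 0 0;0 0 0 0;0 0 0 0;0 0 0 0;0 0 0 0;0 0 0 0'; python3 -c "
from workcell import sense
s=sense();print(s['wrist_torque'])";python3 -m creep '0 0 .001 0;0 0 .001 0;0 0 0 0;0 0 0 0;0 0 0 0;0 0 0 0;0 0 0 0;0 0 0 0;0 0 0 0;0 0 0 0'; python3 -c "
from workcell import sense
s=sense();print(s['wrist_torque'])"
```

```text
time: 28.05
ee_pos: [472.5, -18.9, 85.1]
ee_rot: [[0.013, 1.0, -0.001], [1.0, -0.013, -0.0], [-0.0, -0.001, -1.0]]
contact_force: [0.8, 0.1, 1.0]
finger_gap: 20.3
finger_force: 98.4
[ 0.02410895 -0.56342965 -0.01549178]
time: 29.05
ee_pos: [472.7, -18.9, 83.5]
ee_rot: [[0.013, 1.0, -0.001], [1.0, -0.013, -0.001], [-0.001, -0.001, -1.0]]
contact_force: [-3.4, -0.5, 7.1]
finger_gap: 20.1
finger_force: 99.1
[ 0.03088338 -0.51791192 -0.07026725]
```

```bash
python3 -m creep '0 0 .0004 0;0 0 .0004 0;0 0 0 0;0 0 0 0;0 0 0 0;0 0 0 0;0 0 0 0;0 0 0 0;0 0 0 0;0 0 0 0'; python3 -c "
from workcell import sense
s=sense();print(s['wrist_torque'])"
```

```text
time: 30.05
ee_pos: [472.7, -18.9, 82.9]
ee_rot: [[0.013, 1.0, -0.001], [1.0, -0.013, -0.001], [-0.001, -0.001, -1.0]]
contact_force: [-4.6, -1.0, 8.1]
finger_gap: 20.6
finger_force: 99.4
[ 0.00077351 -0.55441036  0.0052746 ]
```

```bash
python3 -m creep '0 0 -.001 0;0 0 -.001 0;0 0 -.001 0;0 0 -.001 0;0 0 -.001 0;0 0 -.001 0;0 0 -.0005 0;0 0 0 0;0 0 0 0;0 0 0 0'
python3 - <<'E'
from h import *
s=sense();print(s['wrist_torque'])
R=np.array(s["ee_rot"]);p=np.array(s["ee_pos"]);h=p+R@np.array([17,150,12.2]);u,v=map(int,proj("side",h)[0]);print(h,u,v)
save("side","c7",(u-30,v-25,u+30,v+20),12)
E
```

```text
time: 31.05
ee_pos: [473.0, -18.8, 88.9]
ee_rot: [[0.013, 1.0, -0.0], [1.0, -0.013, -0.0], [-0.0, -0.0, -1.0]]
contact_force: [0.0, -0.8, -2.2]
finger_gap: 20.3
finger_force: 98.0
[-0.01933225  0.05434939 -0.03068368]
[623.18628838  -3.75229712  76.70841575] 322 242
```

View pics/c7.png

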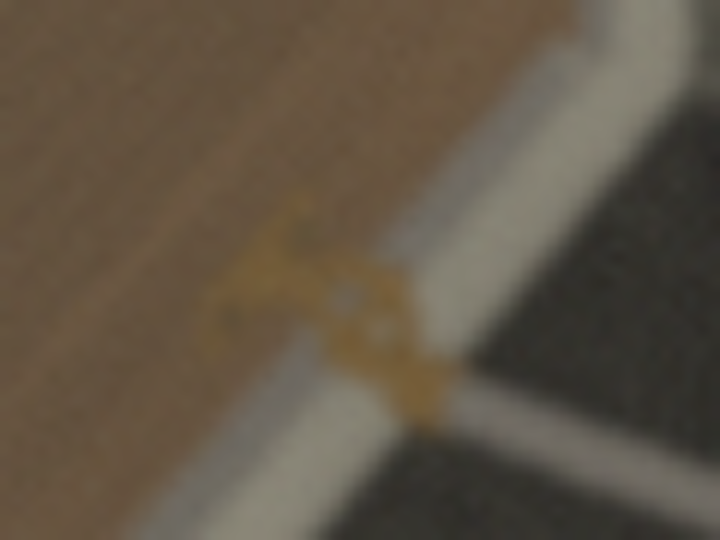

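The prong is free in the ring with light on both sides of it (crop (345,297) and (382,327)). The load is gone and the sash stays down, so the catches hold. I'll unhook sideways.

```bash
python3 -m creep '.002 0 0 0;.003 0 0 0;.003 0 0 0;.004 0 0 0;.004 0 0 0;.004 0 0 0;0 0 0 0;0 0 0 0;0 0 0 0;0 0 0 0'; python3 -c "
from workcell import sense
s=sense();print(s['wrist_torque'])"
```

```text
time: 32.1
ee_pos: [473.3, 0.9, 89.0]
ee_rot: [[0.013, 1.0, -0.0], [1.0, -0.013, -0.0], [-0.0, -0.0, -1.0]]
contact_force: [0.4, -0.3, -1.2]
finger_gap: 20.4
finger_force: 98.0
[-0.02681088  0.05594469 -0.03968266]
```

```bash
python3 -m creep '.005 0 0 0;.005 0 0 0;.006 0 0 0;.006 0 0 0;.006 0 0 0;.006 0 0 0;.005 -.004 0 0;.005 -.006 0 0;0 -.007 0 0;0 -.006 0 0' && python3 -m creep '0 0 .008 0;0 0 .008 0;0 0 .008 0;0 0 .008 0;0 0 .008 0;0 0 .008 0;0 0 .006 0;0 0 .004 0;0 0 .003 0;0 0 0 0'
python3 - <<'E'
from h import *
s=sense();print(s['wrist_torque'],s["contact_force"])
save("side","c8",(250,150,410,290),5)
E
```

```text
time: 33.1
ee_pos: [449.9, 45.4, 88.9]
ee_rot: [[0.013, 1.0, -0.001], [1.0, -0.013, -0.001], [-0.001, -0.001, -1.0]]
contact_force: [1.0, -0.0, -1.6]
finger_gap: 20.4
finger_force: 98.0
time: 34.1
ee_pos: [450.7, 45.5, 27.7]
ee_rot: [[0.013, 1.0, -0.0], [1.0, -0.013, 0.0], [0.0, -0.0, -1.0]]
contact_force: [-1.1, -0.6, -1.6]
finger_gap: 20.6
finger_force: 98.0
[-0.05127527  0.0146065  -0.02640741] [-1.10679677 -0.5895714  -1.64438942]
```

View pics/c8.png

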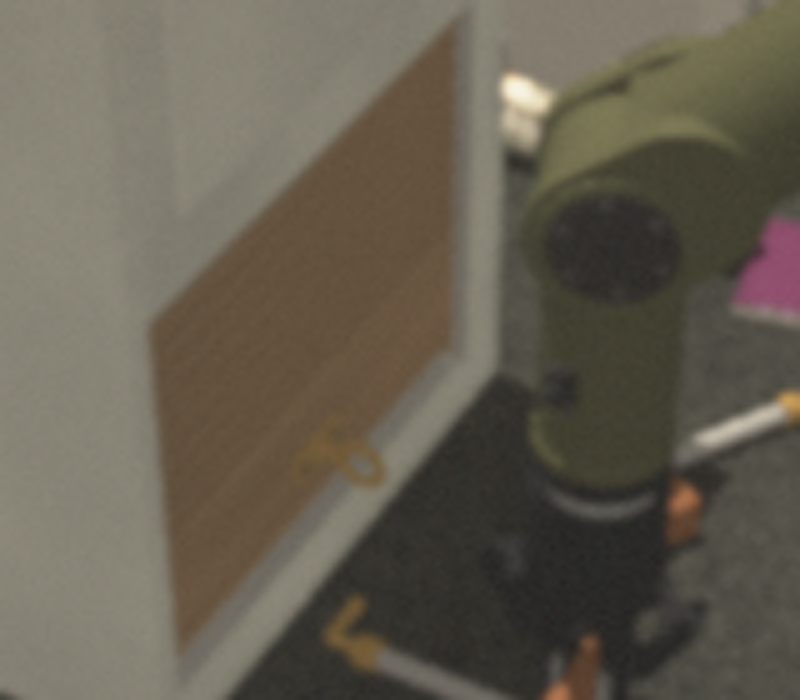

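The sash is fully shut and holding, with the eye at crop (360,462). The pole's hook is clear of it at (350,620). I'll lower the last 6 mm, open, and retreat upward.

```bash
python3 -m creep '0 0 .002 0;0 0 .001 0;0 0 .001 0;0 0 .001 0;0 0 .0005 0;0 0 0 0;0 0 0 0;0 0 0 0;0 0 0 0;0 0 0 0'; python3 -c "
from workcell import sense
s=sense();print(s['wrist_torque'])"; python3 -m creep '0 0 0 0;0 0 0 0;0 0 0 0;0 0 0 0;0 0 0 0;0 0 0 0;0 0 0 0;0 0 0 0;0 0 0 0;0 0 0 0' 0.6 && python3 -m creep '0 0 -.005 0;0 0 -.01 0;0 0 -.015 0;0 0 -.015 0;0 0 -.015 0;0 0 -.02 0;0 0 -.02 0;0 0 -.02 0;0 -.002 -.02 0;0 0 0 0'
python3 - <<'E'
from h import *
save("side","c9",(250,180,410,300),5)
E
```

```text
time: 35.15
ee_pos: [450.9, 45.5, 22.5]
ee_rot: [[0.013, 1.0, 0.0], [1.0, -0.013, -0.0], [-0.0, 0.0, -1.0]]
contact_force: [-0.3, 0.3, -1.4]
finger_gap: 20.6
finger_force: 98.0
[-0.078295    0.05060898 -0.00268955]
time: 36.15
ee_pos: [450.9, 45.5, 22.5]
ee_rot: [[0.013, 1.0, -0.0], [1.0, -0.013, -0.0], [-0.0, -0.0, -1.0]]
contact_force: [-0.7, 0.0, -0.5]
finger_gap: 51.3
finger_force: 0.0
time: 37.15
ee_pos: [450.8, 45.8, 165.7]
ee_rot: [[0.013, 1.0, 0.006], [1.0, -0.013, -0.002], [-0.002, 0.006, -1.0]]
contact_force: [0.5, 0.1, -0.1]
finger_gap: 51.3
finger_force: 0.0
```

View pics/c9.png

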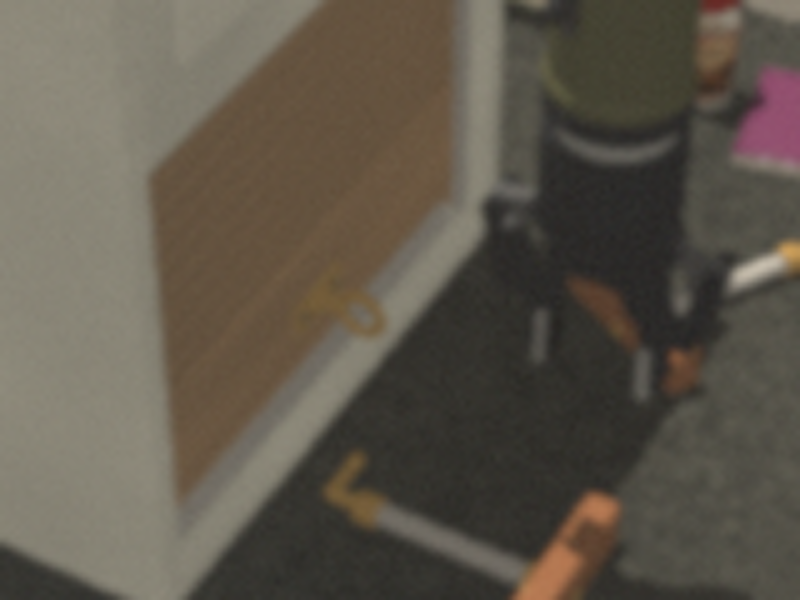

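The pole lies flat and free of the hand, with its hook at crop (350,475). The sash stays shut, with the eye at crop (360,312), so I'm handing in.

```bash
python3 -c "
from workcell import ticket
print(ticket.sign_off())"
```

```text
the job is handed in; nothing more can be done
None
```

The sash was pulled down with the pole, caught and stayed shut; the pole is unhooked and lying flat on the worktop, and the job is handed in, though the hand-in returned no verdict.

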